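# Ready the weapon tester for a foil

## Robot

A 6-joint arm with a two-finger parallel gripper is mounted at the origin on the work surface. World frame = base frame: x ahead of the robot, y to its left, z up, the work surface at z = 0. Lengths are in m, angles in rad, forces in N, time in s.
With the tool pointing down it reaches from about 0.425 to 1.125 m from the base axis. Payload 14.9 kg.
Tool frame: the origin (TCP) lies at the centre of the arm's flange, where the gripper is bolted on; the fingertips stand 191 mm ahead of it and the grasp point (between the pads) lies 172 mm ahead of it; z points along the fingers, y is the line along which they close (so a half turn about z gives the same grasp; the last joint's range is limited). The gripper opens to 91 mm and grips with 3 to 60 N. Pads are 32 mm wide; open, the fingers measure 118 mm over their backs; the gripper's body (76 mm by 178 mm) begins 60 mm behind the grasp point.
Start: joints at [-1.246, 0.379, 1.734, -0, 1.028, -0.033], TCP at [0.245, -0.656, 0.405] pointing down, gripper open.
Joint ranges: [-2.77, 2.77], [-0.74, 2.19], [0, 2.66], [-1.06, 4.2], [0.31, 2.87], [-3.08, 3.08]. Speed limits (rad/s): [1.89, 1.89, 2.39, 3.14, 3.14, 3.14].

## Interface

Orientations are given as a rotation vector (axis times angle).
In Python, from cell import robot gives the robot as it stands.
- The arm moves only by the tool step_arm, never from a script. Its argument "targets" is a list of rows, each an object with "grip": the gripper's target within -1 to 1 (shut at 1, half-way at 0, fully open at -1); "travel": the shift along the world's x, y, z as a fraction of full scale, a list of three; "delta_rot": the turn, a rotation vector about the world's x, y, z as a fraction of full scale, a list of three. A call has 1 to 20 rows; each row shifts and turns the commanded pose from where the row before left it; what a row does not reach is not made up. Full scale, the value 1, is 25 cm for a shift and 120 degrees for a turn. A row lasts 1/10 s, in which the tool goes at most 50 mm and 8.59 degrees, less where a joint would pass 70% of its speed; a pose out of reach is approached as far as the arm can. A call with a number of a shift or a turn outside -1 to 1 is refused whole. A call with a gripper value outside its range is refused whole. The fingers move at their own pace and stop on an object; "newtons" is the grip in N (left out, the last holds). Time passes only in rows, so rows that do not move let the fingers close. It gives the time, the measured TCP pose, the force, the opening and the grip force at its end, in the units of the state.
- robot.get_obs(): the state, without advancing time (a new reading comes with each control period).
- robot.get_image(name): name is "side" or "top"; returns a dict with "frame" (400x640x3 uint8, blue, green, red), "fx", "fy", "cx", "cy" (pixels), "dist_coeffs" ([k1, k2, p1, p2, k3] as OpenCV has them; the pictures are not rectified), "rvec" (rotation vector, rad) and "tvec" (3), from world to camera coordinates, as OpenCV has them. Camera axes: x right, y down, z forward; pixel columns grow to the right and rows downward; lengths in m; the calibration is good to about 2 mm. A picture is of the moment at which its call begins. There is no depth.
- robot.hand_in(): hands the job in; it is judged then, once.
Trained networks look in the newest picture that a camera, given by its name, has taken for a name from the list of things; names that differ only in an ending like _2 or _b are one class to them, and where a whole thing is asked for, a point or a joint stands for the part that bears it (a point fixed in the world has none). Each returns a list of dicts, best first, with "score" (0 to 1); they miss things now and then, are a little off and sometimes report something else, mostly with a low value. They report only what shows in the picture. A call takes as long as a camera call.
- robot.search_frame(query, camera): "pixel" ([column, row] in pixels, amid what is visible of it).
- robot.masks_of(query, camera): "mask" (400x640 bool, what is visible of it) and "pixel" ([column, row] in pixels, amid what is visible of it).
- robot.place_of(query, camera): "pixel" ([column, row] in pixels: a listed point, or the origin of a listed thing).
The state is a dict: "clock": time; "q": joint angles; "dq": joint speeds; "joint_torque": joint torques, N m; "position": TCP position; "ee_rot": TCP orientation; "ft_force": force on the tool from outside, world axes, zero at the start; "wrist_torque": the same for the moment, N m; "grip_width": opening from 0.0 (shut) to 1.0 (fully open); "grip_force": force on a finger pad.
Only numpy, scipy, OpenCV 4.12 (cv2) and the standard library are available. Lean on these libraries where they do the work, as an engineer would, in place of code of your own. Each camera call takes 0.05 s, during which the arm holds its last target. There are 200 camera calls.

## Task

Ready the weapon tester for checking a foil, with light fingertip presses: switch it on by pressing the raised end of the rocker switch all the way down, then press the foil key (the square key next to the rocker) fully down and let it come up, and last press the long reset bar at the other end of the row fully down and let it come up. Press no other key and nothing before the tester is on; press gently, with the tester staying where it stands, and leave the things around it alone.

Things in the scene. Friction and masses are not known exactly. Their poses are not given: they have to be found in the camera images.
- tester: Loose black box, 1.6 kg, on rubber feet (slides if pushed sideways); 152 (x) x 302 (y) mm; top panel 56 mm up, controls to 66 mm, white lamps to 70 mm. Origin: centre of underside, z up; -x is the operator's side (wire sockets), +y his left. Controls in mm (x,y), left to right: rocker -30,108; foil, epee, sabre keys -32,48 / -32,8 / -32,-32; reset bar -32,-98. Four lamps at x 42.
- rocker_raised_end (a point): Top of the rocker's raised end (towards the lamps), 3 mm in from its edge. Black rocker, 22 mm wide (tester y), 34 mm long (tester x), a shallow V on a pin 6 mm above the panel. Off, this point is 10.5 mm above the panel and 13 mm from the pin towards the lamps; fully on, that half lies level, 6 mm above the panel. Grey surround 2 mm high.
- rocker (a joint): Tilt of the rocker switch in rad: 0 = off (far end up), 0.34 = fully on (far end down against its stop). It takes about 2.5 N at the end and stays where it is left.
- foil_top (a point): Centre of the top face of the foil key, the leftmost of the three alike grey square keys (next to the rocker); the small-guard weapon picture lies beyond it. Cap 18 x 18 mm; its top stands 8 mm above the panel when up and 4 mm when fully down. Moves with the key.
- key_foil (a joint): Travel of the foil key in m: 0 = up, 0.004 = fully down. Springs back by itself; starts to move at 1.4 N, fully down at about 3.2 N.
- reset_top (a point): Centre of the top face of the reset bar, the long key at the right-hand end of the row. The bar is 16 mm (tester's x) by 46 mm (tester's y); its top stands 8 mm above the panel when up and 4 mm when fully down. Moves with the bar.
- reset_bar (a joint): Travel of the reset bar in m: 0 = up, 0.004 = fully down. Same spring as the foil key.
- key_epee (a joint): Travel of the epee key (middle square key), 18 x 18 mm, 40 mm to the right of the foil key, not to be pressed: m, 0 = up, 0.004 = down.
- key_sabre (a joint): Travel of the sabre key (right-hand square key), 18 x 18 mm, 80 mm to the right of the foil key, not to be pressed: m, 0 = up, 0.004 = down.
- test_weight: Bystander: plain steel test weight for foil points, an upright cylinder 35 mm across and 66 mm high, 0.5 kg. Origin: centre of its underside, z up.
- glue_bottle: Bystander: small white glue bottle standing upright, 34 mm across, 92 mm high with its nozzle, light and easily tipped. Origin: centre of its underside, z up.
- sanding_block: Bystander: grey foam sanding block lying flat, 68 x 98 x 26 mm. Origin: centre of its underside, z up.
- travel_mug: Bystander: closed white travel mug with dark band and lid, 86 mm across at the lid, 154 mm high. Origin: centre of its underside, z up.

How it is judged:
On the way, in this order (a step that is already met when the one before it is completed fails the run):
1. the rocker switch is fully on (value of joint rocker above 0.28 rad), for 0.05 s.
2. the foil key is pressed down, the reset bar up (value of joint key_foil above 0.003 m and value of joint reset_bar below 0.001 m), for 0.05 s.
3. the foil key has come up again (value of joint each of key_foil, reset_bar below 0.001 m), for 0.05 s.
4. the reset bar is pressed down, the foil key up (value of joint reset_bar above 0.003 m and value of joint key_foil below 0.001 m), for 0.05 s.
At the end, for the whole second after the job is handed in: The rocker is on (more than 0.28 of 0.34 rad), all four keys are up (within 1 mm), and the tester stands flat and at rest within 15 mm of where it began (all of step 3 and value of joint rocker above 0.28 rad and value of joint each of key_epee, key_sabre below 0.001 m and distance of tester from where it was at the start of the episode below 0.015 m and angle between tester's own z axis and vertical below 0.03 rad and linear speed of tester below 0.01 m/s); the robot touches nothing.
It fails at once if a weapon key or the reset bar pressed (over 2 mm) while the rocker is still off (value of joint rocker below 0.2 rad and value of joint any of key_foil, reset_bar above 0.002 m).
It fails at once if the epee or the sabre key pressed (over 2 mm) (value of joint any of key_epee, key_sabre above 0.002 m).
It fails at once if the tester pressed harder than 25 N (contact force between the arm and tester above 25 N).
It fails at once if the tester shoved more than 15 mm, lifted or tipped (distance of tester from where it was at the start of the episode above 0.015 m or height (world z) of tester above 0.008 m or angle between tester's own z axis and vertical above 0.05 rad).
It fails at once if one of the things around the tester moved more than 10 mm, lifted or tipped over (distance of any of test_weight, glue_bottle, sanding_block, travel_mug from where it was at the start of the episode above 0.01 m or angle between any of test_weight, glue_bottle, sanding_block, travel_mug's own z axis and vertical above 0.2 rad).
It also fails if it takes over 38 s, if anything falls off the work surface, if the arm or the gripper's body presses on something with over 40 N, if the wrist force passes 120 N, or if a joint passes its speed limit or range.

## Working session

There is one attempt and no reset: what is moved stays moved. The work goes in short steps, Python scripts to look and compute and a tool call to move; the robot and the scene stay as the last step left them, time stands still between calls to the robot, and variables do not carry over. Pictures are saved under pics/ and viewed, at most 10 in all, crops included, and the job is handed in when it is done.

Besides the shell and the picture viewer there is one more tool, called after "Emit:" as name(argument=value, ...), one argument or row to a line, values as JSON. step_arm: Moves the arm, as the interface text tells. Shift numbers are shares of 25 cm and turn numbers shares of 120 degrees, none past 1 either way. Its arguments: {"type":"object","properties":{"targets":{"type":"array"},"newtons":{"type":"number"}},"required":["targets"]}

```bash
mkdir -p pics
cat > h.py <<'E'
import numpy as np, cv2
from cell import robot
def cam(n):
    im=robot.get_image(n); K=np.array([[im['fx'],0,im['cx']],[0,im['fy'],im['cy']],[0,0,1]])
    return im['frame'],K,np.array(im['dist_coeffs'],float),np.array(im['rvec'],float),np.array(im['tvec'],float)
def at_z(c,px,z):
    _,K,d,r,t=c; u=cv2.undistortPoints(np.array(px,float).reshape(-1,1,2),K,d).reshape(-1,2)
    R=cv2.Rodrigues(r)[0]; C=-R.T@t.ravel(); D=np.c_[u,np.ones(len(u))]@R
    return C+D*((z-C[2])/D[:,2])[:,None]
def proj(c,P): return cv2.projectPoints(np.array(P,float).reshape(-1,3),c[3],c[4],c[1],c[2])[0].reshape(-1,2)
E
python3 - <<'E'
from h import *
for n in ('side','top'):
    c=cam(n); cv2.imwrite(f'pics/{n}0.png',c[0])
    R=cv2.Rodrigues(c[3])[0]; print(n,'C',(-R.T@c[4].ravel()).round(3), 'f',c[1][0,0])
    for q,z in (('rocker_raised_end',.0665),('foil_top',.064),('reset_top',.064),('tester',0),('test_weight',0),('glue_bottle',0),('sanding_block',0),('travel_mug',0)):
        for r in robot.place_of(q,n)[:2]: print(q,np.round(r['score'],2),np.round(r['pixel'],1),at_z(c,r['pixel'],z).round(4)[0])
print(robot.get_obs())
E
```

```text
side C [0.314 1.117 0.668] f 453.02094536855367
rocker_raised_end 0.42 [323.5 182.2] [ 0.5565 -0.0123  0.0665]
foil_top 0.51 [336.3 184.3] [ 0.5194 -0.0151  0.064 ]
reset_top 0.48 [358.7 163.5] [ 0.4804 -0.1737  0.064 ]
tester 0.83 [334.1 191.1] [ 0.5384 -0.089   0.    ]
test_weight 0.55 [374.3 211.9] [ 0.402  -0.0014  0.    ]
glue_bottle 0.68 [324.3 183.6] [ 0.5786 -0.1284  0.    ]
glue_bottle 0.64 [358.7 165. ] [ 0.496  -0.2983  0.    ]
sanding_block 0.76 [323.4 236.9] [0.5132 0.1624 0.    ]
sanding_block 0.24 [323.1 186.7] [ 0.5775 -0.107   0.    ]
travel_mug 0.91 [255.1 218.5] [0.7146 0.1292 0.    ]
travel_mug 0.67 [373.9 209.5] [ 0.4049 -0.0144  0.    ]
top C [0.452 0.059 0.953] f 422.89206209314244
rocker_raised_end 0.7 [357.7 216.5] [0.5516 0.0146 0.0665]
foil_top 0.43 [384.2 226.5] [ 0.5304 -0.0407  0.064 ]
reset_top 0.52 [451.9 247.4] [ 0.4858 -0.18    0.064 ]
tester 0.73 [406.  223.3] [ 0.5429 -0.0969  0.    ]
tester 0.41 [361.2 218.5] [0.5545 0.0035 0.    ]
test_weight 0.5 [369.1 289. ] [ 0.3979 -0.0114  0.    ]
glue_bottle 0.81 [507.6 241.5] [ 0.5004 -0.3217  0.    ]
sanding_block 0.61 [293.8 241.1] [0.5043 0.1559 0.    ]
travel_mug 0.86 [304.9 156.7] [0.6995 0.1314 0.    ]
{'clock': 0.9, 'q': array([-1.24629275e+00,  3.78898983e-01,  1.73416263e+00,  9.22287303e-06,
        1.02852245e+00, -3.32780291e-02]), 'dq': array([ 0.00052481,  0.00018652,  0.00123075,  0.00145614,  0.00207424,
       -0.00048816]), 'joint_torque': array([-1.63733504e-03, -7.63677621e+01, -4.34746778e+01,  6.50289771e-02,
        3.87591636e-02,  2.55574335e-06]), 'position': array([ 0.24515668, -0.65569638,  0.404751  ]), 'ee_rot': array([3.09145217e+00, 5.59000630e-01, 1.42356451e-05]), 'ft_force': array([-1.13781226,  0.44269673,  0.13919466]), 'wrist_torque': array([-0.01557649,  0.03198862,  0.04522616]), 'grip_force': 0.0, 'grip_width': 1.0034606275964575}
```

```bash
cat > fit.py <<'E'
from h import *
from scipy.optimize import least_squares
L={'rocker_raised_end':(-.017,.108,.0665),'foil_top':(-.032,.048,.064),'reset_top':(-.032,-.098,.064),'tester':(0,0,0)}
def W(p,l):
    l=np.atleast_2d(l); c,s=np.cos(p[2]),np.sin(p[2])
    return np.c_[p[0]+c*l[:,0]-s*l[:,1],p[1]+s*l[:,0]+c*l[:,1],l[:,2]]
KEYS=[(-.032,y+a,.064) for y in(.048,.008,-.032) for a in (0,)]
def boxes():
    o=[]
    for x,y,w,h,z in [(-.03,.108,.034,.022,.058)]+[(-.032,y,.018,.018,.064) for y in(.048,.008,-.032)]+[(-.032,-.098,.016,.046,.064),(0,0,.152,.302,.056)]:
        o.append([(x+a*w/2,y+b*h/2,z) for a,b in((1,1),(1,-1),(-1,-1),(-1,1))])
    return o
def draw(c,p,roi,k,name):
    f=cv2.resize(c[0],None,fx=k,fy=k,interpolation=cv2.INTER_CUBIC)
    for b in boxes(): cv2.polylines(f,[np.round((proj(c,W(p,b))+.5)*k-.5).astype(int)],True,(0,255,0),1)
    x0,y0,x1,y1=roi; cv2.imwrite(name,f[int(y0*k):int(y1*k),int(x0*k):int(x1*k)])
E
python3 - <<'E'
from fit import *
cs={n:cam(n) for n in('top','side')}; ob=[]
for n,c in cs.items():
    for q in L:
        r=robot.place_of(q,n)
        if r: ob.append((c,q,r[0]['pixel']))
f=lambda p:np.concatenate([(proj(c,W(p,L[q]))[0]-px) for c,q,px in ob])
s=least_squares(f,[.54,-.09,.3],loss='soft_l1'); print(s.x,s.fun.reshape(-1,2).round(1))
np.save('p.npy',s.x)
draw(cs['top'],s.x,(300,160,500,300),4,'pics/t1.png'); draw(cs['side'],s.x,(260,120,440,255),4,'pics/s1.png')
E
```

```text
[ 0.54410228 -0.09377498 -0.29286821] [[ -2.5  -3.9]
 [  0.6   1.5]
 [  1.   -0.4]
 [ -3.6  -0.5]
 [ -3.6   2. ]
 [ 12.9 -55.3]
 [  0.7  -0.7]
 [  4.   -1. ]]
```

View pics/t1.png

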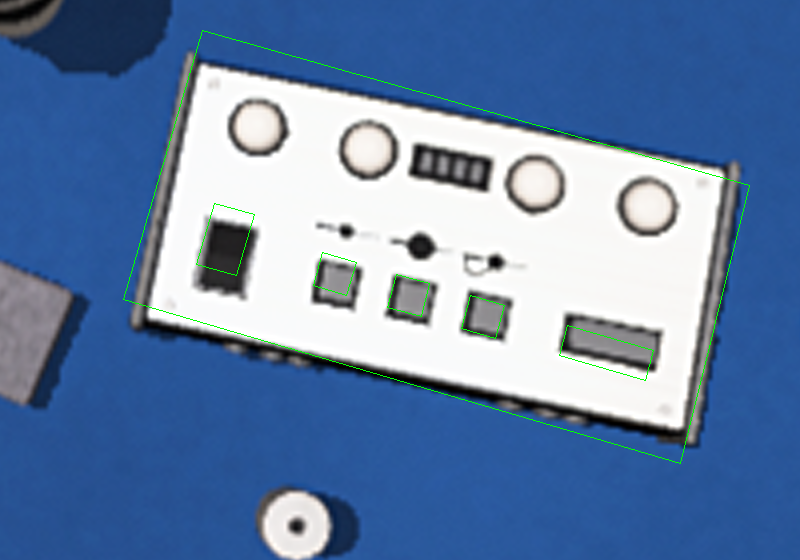

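View pics/s1.png

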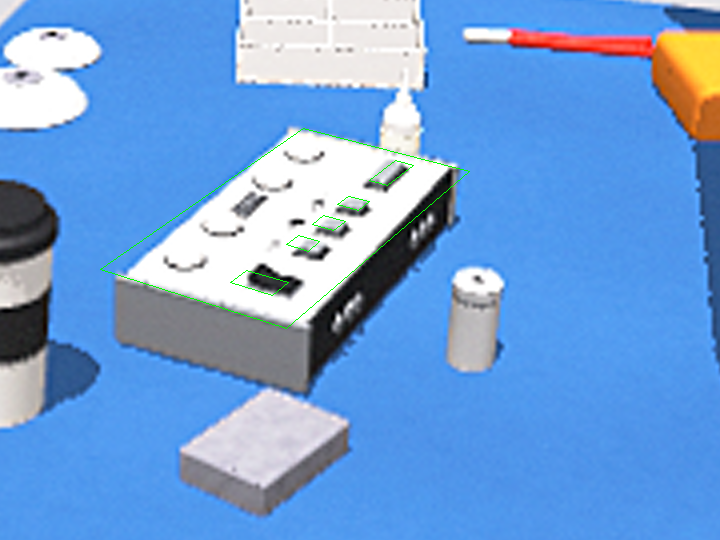

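The top picture shows the white panel: rocker at crop (227,256), foil key (338,282), reset bar (610,341). The network-based fit is rotated by about 2–3° too much, so I refit on the clicked features.

```bash
cat > p2.py <<'E'
from fit import *
T=[((-.032,.048,.064),(338,281)),((-.032,.008,.064),(413,299)),((-.032,-.032,.064),(487,317)),((-.032,-.098,.064),(611,341)),
((.076,.151,.056),(191,57)),((-.076,.151,.056),(137,326)),((-.076,-.151,.056),(692,441)),((.076,-.151,.056),(737,165))]
S=[((-.032,.048,.064),(309,245)),((-.032,-.032,.064),(352,205)),((-.032,-.098,.064),(389,174)),
((.076,.151,.056),(116,276)),((-.076,.151,.056),(312,327)),((.076,-.151,.056),(298,130)),((-.076,-.151,.056),(458,168))]
t,s_=cam('top'),cam('side')
ft=lambda p:(proj(t,W(p,[l for l,_ in T]))-(np.array([u for _,u in T])+.0)/4-[300,160]).ravel()
fs=lambda p:(proj(s_,W(p,[l for l,_ in S]))-np.array([u for _,u in S])/4-[260,120]).ravel()
for nm,f in(('top',ft),('side',fs),('both',lambda p:np.r_[ft(p),fs(p)])):
    r=least_squares(f,[.54,-.09,-.25]); print(nm,r.x.round(4),'\n',r.fun.reshape(-1,2).round(1).tolist())
p=r.x; np.save('p.npy',p)
print(W(p,[(-.017,.108,.0665),(-.032,.048,.064),(-.032,-.098,.064)]).round(4))
draw(t,p,(300,160,500,300),4,'pics/t2.png')
E
python3 p2.py
```

```text
top [ 0.5421 -0.0945 -0.2117] 
 [[-0.1, 0.8], [-0.0, 0.1], [0.4, -0.4], [0.8, 0.0], [-1.4, -1.5], [-2.2, 0.2], [1.2, 1.2], [1.3, -0.6]]
side [ 0.5389 -0.0902 -0.221 ] 
 [[0.9, -0.2], [1.0, -0.7], [-0.1, -0.9], [-0.8, 0.4], [-0.8, 1.0], [-1.5, -0.5], [1.3, -0.2]]
both [ 0.5414 -0.0943 -0.2139] 
 [[-0.2, 1.1], [-0.1, 0.5], [0.3, -0.1], [0.6, 0.5], [-1.4, -1.3], [-2.4, 0.4], [1.0, 1.7], [1.2, -0.1], [0.5, -0.9], [0.4, -1.4], [-0.8, -1.6], [-0.9, -0.2], [-0.9, 0.2], [-2.3, -1.0], [0.4, -1.0]]
[[ 0.5477  0.0149  0.0665]
 [ 0.5203 -0.0406  0.064 ]
 [ 0.4893 -0.1832  0.064 ]]
```

View pics/t2.png

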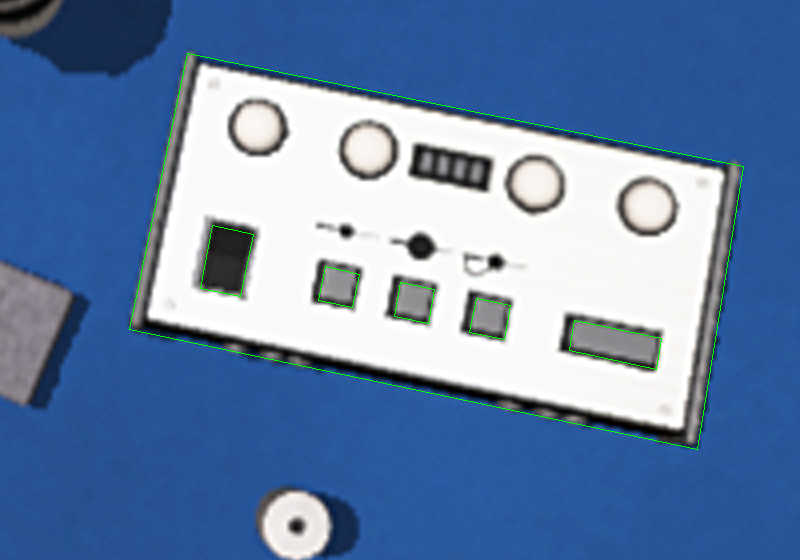

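Overlay now lies on the rocker, keys and bar to within about 1–2 mm. I'll close the gripper and move above the rocker's raised end.

Emit:
step_arm(
  targets=[
    {"grip": 1, "travel": [0.0615, 0.134, 0], "delta_rot": [0, 0, 0.0239]},
    {"grip": 1, "travel": [0.0615, 0.134, 0], "delta_rot": [0, 0, 0.0239]},
    {"grip": 1, "travel": [0.0615, 0.134, 0], "delta_rot": [0, 0, 0.0239]},
    {"grip": 1, "travel": [0.0615, 0.134, 0], "delta_rot": [0, 0, 0.0239]},
    {"grip": 1, "travel": [0.0615, 0.134, 0], "delta_rot": [0, 0, 0.0239]},
    {"grip": 1, "travel": [0.0615, 0.134, 0], "delta_rot": [0, 0, 0.0239]},
    {"grip": 1, "travel": [0.0615, 0.134, 0], "delta_rot": [0, 0, 0.0239]},
    {"grip": 1, "travel": [0.0615, 0.134, 0], "delta_rot": [0, 0, 0.0239]},
    {"grip": 1, "travel": [0.0615, 0.134, 0], "delta_rot": [0, 0, 0.0239]},
    {"grip": 1, "travel": [0.0615, 0.134, 0], "delta_rot": [0, 0, 0.0239]},
    {"grip": 1, "travel": [0.0615, 0.134, 0], "delta_rot": [0, 0, 0.0239]},
    {"grip": 1, "travel": [0.0615, 0.134, 0], "delta_rot": [0, 0, 0.0239]},
    {"grip": 1, "travel": [0.0615, 0.134, 0], "delta_rot": [0, 0, 0.0239]},
    {"grip": 1, "travel": [0.0615, 0.134, 0], "delta_rot": [0, 0, 0.0239]},
    {"grip": 1, "travel": [0.0615, 0.134, 0], "delta_rot": [0, 0, 0.0239]},
    {"grip": 1, "travel": [0.0615, 0.134, 0], "delta_rot": [0, 0, 0.0239]},
    {"grip": 1, "travel": [0.0615, 0.134, 0], "delta_rot": [0, 0, 0.0239]},
    {"grip": 1, "travel": [0.0615, 0.134, 0], "delta_rot": [0, 0, 0.0239]},
    {"grip": 1, "travel": [0.0615, 0.134, 0], "delta_rot": [0, 0, 0.0239]},
    {"grip": 1, "travel": [0.0615, 0.134, 0], "delta_rot": [0, 0, 0.0239]},
  ],
  newtons=10,
)

```text
clock: 3.5
position: [0.5531, 0.0159, 0.4049]
ee_rot: [2.442, 1.977, 0.0]
ft_force: [1.1, -0.3, -0.5]
grip_width: 0.008
grip_force: 0.0
```

Emit:
step_arm(
  targets=[
    {"grip": 1, "travel": [0, -0.008, -0.1], "delta_rot": [0, 0, 0]},
    {"grip": 1, "travel": [0, 0, -0.14], "delta_rot": [0, 0, 0]},
    {"grip": 1, "travel": [0, 0, -0.14], "delta_rot": [0, 0, 0]},
    {"grip": 1, "travel": [0, 0, -0.1], "delta_rot": [0, 0, 0]},
    {"grip": 1, "travel": [0, 0, -0.04], "delta_rot": [0, 0, 0]},
    {"grip": 1, "travel": [0, 0, 0], "delta_rot": [0, 0, 0]},
  ],
)

```text
clock: 4.1
position: [0.5524, 0.0123, 0.2739]
ee_rot: [-2.443, -1.973, 0.002]
ft_force: [-0.2, 0.2, 0.3]
grip_width: 0.003
grip_force: 0.0
```

Run:
```python
from fit import *
p=np.load('p.npy'); o=robot.get_obs(); print(o['position'],o['ft_force'])
c=cam('side'); k=5
f=cv2.resize(c[0],None,fx=k,fy=k,interpolation=cv2.INTER_CUBIC)
x,y,z=o['position']; th=p[2]; co,si=np.cos(th),np.sin(th)
q=[(x+co*a-si*b,y+si*a+co*b,z-.191) for a,b in((.0135,.016),(.0135,-.016),(-.0135,-.016),(-.0135,.016))]
cv2.polylines(f,[np.round((proj(c,q)+.5)*k).astype(int)],True,(0,0,255),1)
cv2.imwrite('pics/s3.png',f[120*k:220*k,270*k:400*k])
```

```text
[0.55244743 0.0123123  0.27392415] [-0.23168854  0.23377502  0.33415917]
```

View pics/s3.png

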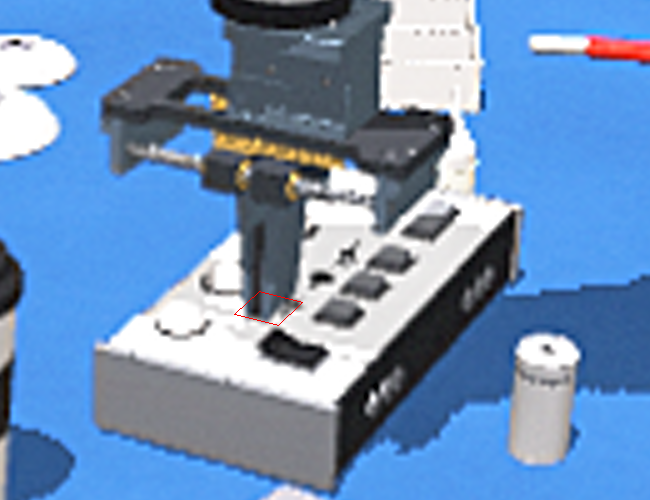

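The picture shows the closed tip above the raised (lamp-side) end of the rocker, at about crop (268,315), with the rocker at (265–325, 335–365). Now descend gently.

Emit:
step_arm(
  targets=[
    {"grip": 1, "travel": [0, 0, -0.04], "delta_rot": [0, 0, 0]},
    {"grip": 1, "travel": [0, 0, -0.012], "delta_rot": [0, 0, 0]},
    {"grip": 1, "travel": [0, 0, -0.008], "delta_rot": [0, 0, 0]},
    {"grip": 1, "travel": [0, 0, -0.004], "delta_rot": [0, 0, 0]},
    {"grip": 1, "travel": [0, 0, 0], "delta_rot": [0, 0, 0]},
  ],
)

```text
clock: 4.65
position: [0.5527, 0.0123, 0.2589]
ee_rot: [2.444, 1.974, 0.0]
ft_force: [0.1, 0.5, 0.6]
grip_width: 0.007
grip_force: 0.0
```

Emit:
step_arm(
  targets=[
    {"grip": 1, "travel": [0, 0, -0.004], "delta_rot": [0, 0, 0]},
    {"grip": 1, "travel": [0, 0, -0.004], "delta_rot": [0, 0, 0]},
    {"grip": 1, "travel": [0, 0, -0.004], "delta_rot": [0, 0, 0]},
    {"grip": 1, "travel": [0, 0, 0], "delta_rot": [0, 0, 0]},
  ],
)

```text
clock: 5.05
position: [0.5529, 0.0123, 0.2559]
ee_rot: [2.444, 1.974, 0.001]
ft_force: [2.2, 0.7, 2.7]
grip_width: 0.002
grip_force: 1.2
```

Emit:
step_arm(
  targets=[
    {"grip": 1, "travel": [0, 0, -0.004], "delta_rot": [0, 0, 0]},
    {"grip": 1, "travel": [0, 0, -0.004], "delta_rot": [0, 0, 0]},
    {"grip": 1, "travel": [0, 0, 0], "delta_rot": [0, 0, 0]},
  ],
)

```text
clock: 5.35
position: [0.5526, 0.0123, 0.2536]
ee_rot: [-2.444, -1.974, 0.0]
ft_force: [2.0, 0.0, 2.0]
grip_width: 0.006
grip_force: 1.0
```

Emit:
step_arm(
  targets=[
    {"grip": 1, "travel": [0, 0, -0.003], "delta_rot": [0, 0, 0]},
    {"grip": 1, "travel": [0, 0, -0.002], "delta_rot": [0, 0, 0]},
    {"grip": 1, "travel": [0, 0, 0], "delta_rot": [0, 0, 0]},
  ],
)

```text
clock: 5.65
position: [0.5527, 0.0123, 0.2529]
ee_rot: [-2.444, -1.974, 0.0]
ft_force: [-1.9, -0.0, 11.7]
grip_width: 0.004
grip_force: 5.8
```

Stop reached at the expected height with 11.7 N. Lift and go over the foil key, then look.

Emit:
step_arm(
  targets=[
    {"grip": 1, "travel": [0, 0, -0.0], "delta_rot": [0, 0, 0]},
    {"grip": 1, "travel": [0, 0, 0.12], "delta_rot": [0, 0, 0]},
    {"grip": 1, "travel": [-0.043, -0.07, 0], "delta_rot": [0, 0, 0]},
    {"grip": 1, "travel": [-0.043, -0.07, 0], "delta_rot": [0, 0, 0]},
    {"grip": 1, "travel": [-0.0435, -0.071, 0], "delta_rot": [0, 0, 0]},
    {"grip": 1, "travel": [0, 0, 0], "delta_rot": [0, 0, 0]},
  ],
)

```text
clock: 6.25
position: [0.5188, -0.0415, 0.282]
ee_rot: [-2.444, -1.971, 0.002]
ft_force: [0.2, -0.4, -0.9]
grip_width: 0.007
grip_force: 0.0
```

Run:
```python
from fit import *
p=np.load('p.npy'); o=robot.get_obs(); print(o['position'],o['ft_force'])
c=cam('side'); k=6
f=cv2.resize(c[0],None,fx=k,fy=k,interpolation=cv2.INTER_CUBIC)
cv2.imwrite('pics/s4.png',f[130*k:220*k,280*k:390*k])
```

```text
[ 0.51884402 -0.04154159  0.28198256] [ 0.19557494 -0.44730838 -0.85396462]
```

View pics/s4.png

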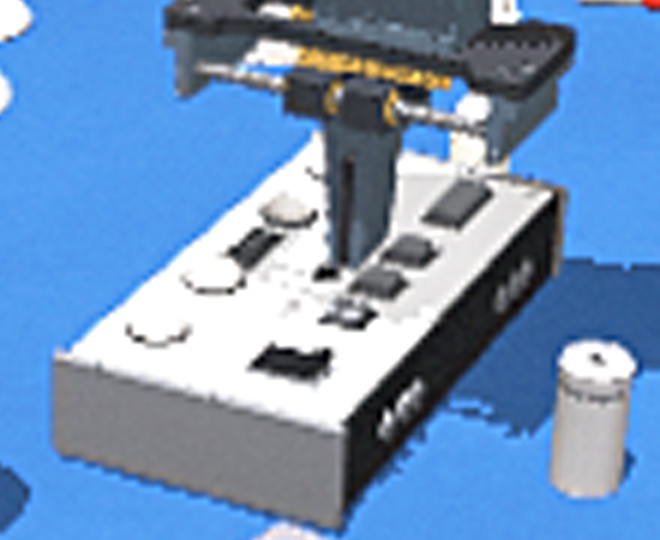

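The rocker has tipped over, with its operator end now up at crop (320,350). The tip hangs above the foil key at (350,315). Press the foil key.

Emit:
step_arm(
  targets=[
    {"grip": 1, "travel": [0.002, 0, -0.06], "delta_rot": [0, 0, 0]},
    {"grip": 1, "travel": [0, 0, -0.03], "delta_rot": [0, 0, 0]},
    {"grip": 1, "travel": [0, 0, -0.012], "delta_rot": [0, 0, 0]},
    {"grip": 1, "travel": [0, 0, -0.008], "delta_rot": [0, 0, 0]},
    {"grip": 1, "travel": [0, 0, -0.004], "delta_rot": [0, 0, 0]},
    {"grip": 1, "travel": [0, 0, 0], "delta_rot": [0, 0, 0]},
  ],
)

```text
clock: 6.9
position: [0.5208, -0.0403, 0.254]
ee_rot: [-2.444, -1.974, 0.0]
ft_force: [-1.0, 1.2, 1.2]
grip_width: 0.002
grip_force: 0.8
```

Emit:
step_arm(
  targets=[
    {"grip": 1, "travel": [0, 0, -0.006], "delta_rot": [0, 0, 0]},
    {"grip": 1, "travel": [0, 0, -0.005], "delta_rot": [0, 0, 0]},
    {"grip": 1, "travel": [0, 0, 0], "delta_rot": [0, 0, 0]},
  ],
)

```text
clock: 7.2
position: [0.5209, -0.0404, 0.2513]
ee_rot: [2.444, 1.974, 0.001]
ft_force: [0.4, 2.3, 2.8]
grip_width: 0.005
grip_force: 1.4
```

Emit:
step_arm(
  targets=[
    {"grip": 1, "travel": [0, 0, -0.003], "delta_rot": [0, 0, 0]},
    {"grip": 1, "travel": [0, 0, 0], "delta_rot": [0, 0, 0]},
  ],
)

```text
clock: 7.4
position: [0.521, -0.0404, 0.2509]
ee_rot: [2.444, 1.974, 0.0]
ft_force: [-1.6, 2.1, 9.3]
grip_width: 0.005
grip_force: 5.1
```

Bottomed. Lift and go to the reset bar.

Emit:
step_arm(
  targets=[
    {"grip": 1, "travel": [0, 0, 0.12], "delta_rot": [0, 0, 0]},
    {"grip": 1, "travel": [0, 0, 0], "delta_rot": [0, 0, 0]},
    {"grip": 1, "travel": [-0.0254, -0.114, 0], "delta_rot": [0, 0, 0]},
    {"grip": 1, "travel": [-0.0254, -0.114, 0], "delta_rot": [0, 0, 0]},
    {"grip": 1, "travel": [-0.0254, -0.114, 0], "delta_rot": [0, 0, 0]},
    {"grip": 1, "travel": [-0.0254, -0.114, 0], "delta_rot": [0, 0, 0]},
    {"grip": 1, "travel": [-0.0254, -0.114, 0], "delta_rot": [0, 0, 0]},
    {"grip": 1, "travel": [0, 0, 0], "delta_rot": [0, 0, 0]},
    {"grip": 1, "travel": [0, 0, -0.06], "delta_rot": [0, 0, 0]},
    {"grip": 1, "travel": [0, 0, -0.03], "delta_rot": [0, 0, 0]},
    {"grip": 1, "travel": [0, 0, -0.008], "delta_rot": [0, 0, 0]},
    {"grip": 1, "travel": [0, 0, 0], "delta_rot": [0, 0, 0]},
  ],
)

```text
clock: 8.6
position: [0.4889, -0.1822, 0.2552]
ee_rot: [-2.442, -1.974, 0.001]
ft_force: [1.2, -0.4, 0.2]
grip_width: 0.007
grip_force: 0.0
```

Run:
```python
from fit import *
c=cam('side'); k=6
f=cv2.resize(c[0],None,fx=k,fy=k,interpolation=cv2.INTER_CUBIC)
cv2.imwrite('pics/s5.png',f[120*k:210*k,290*k:400*k])
```

```text
(no output)
```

View pics/s5.png

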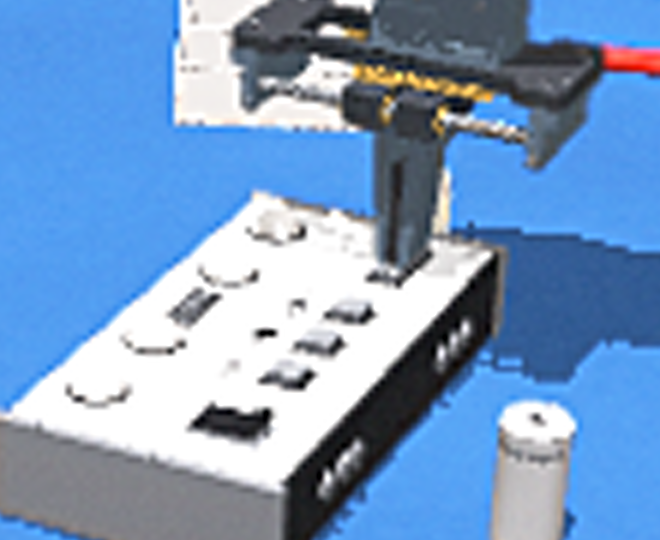

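The tip sits on the reset bar, at about crop (405,270), and the tester has not moved. Press the bar.

Emit:
step_arm(
  targets=[
    {"grip": 1, "travel": [0, 0, -0.006], "delta_rot": [0, 0, 0]},
    {"grip": 1, "travel": [0, 0, -0.005], "delta_rot": [0, 0, 0]},
    {"grip": 1, "travel": [0, 0, -0.004], "delta_rot": [0, 0, 0]},
    {"grip": 1, "travel": [0, 0, 0], "delta_rot": [0, 0, 0]},
  ],
)

```text
clock: 9.05
position: [0.4892, -0.1829, 0.2523]
ee_rot: [2.444, 1.974, 0.0]
ft_force: [1.3, 2.5, 1.7]
grip_width: 0.003
grip_force: 1.2
```

Emit:
step_arm(
  targets=[
    {"grip": 1, "travel": [0, 0, -0.004], "delta_rot": [0, 0, 0]},
    {"grip": 1, "travel": [0, 0, -0.003], "delta_rot": [0, 0, 0]},
    {"grip": 1, "travel": [0, 0, 0], "delta_rot": [0, 0, 0]},
  ],
)

```text
clock: 9.35
position: [0.4892, -0.183, 0.2509]
ee_rot: [2.444, 1.974, 0.0]
ft_force: [-1.2, 3.1, 10.7]
grip_width: 0.006
grip_force: 5.5
```

Bottomed. Lift clear and check.

Emit:
step_arm(
  targets=[
    {"grip": 1, "travel": [0, 0, 0.12], "delta_rot": [0, 0, 0]},
    {"grip": 1, "travel": [0, 0, 0.16], "delta_rot": [0, 0, 0]},
    {"grip": 1, "travel": [0, 0, 0.16], "delta_rot": [0, 0, 0]},
    {"grip": 1, "travel": [0, 0, 0], "delta_rot": [0, 0, 0]},
    {"grip": 1, "travel": [0, 0, 0], "delta_rot": [0, 0, 0]},
  ],
)

```text
clock: 9.85
position: [0.4889, -0.183, 0.361]
ee_rot: [2.443, 1.973, 0.001]
ft_force: [-0.3, 0.8, 0.4]
grip_width: 0.006
grip_force: 0.0
```

Run:
```python
from fit import *
c=cam('side'); k=6
f=cv2.resize(c[0],None,fx=k,fy=k,interpolation=cv2.INTER_CUBIC)
cv2.imwrite('pics/s6.png',f[130*k:210*k,280*k:390*k])
```

```text
(no output)
```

View pics/s6.png

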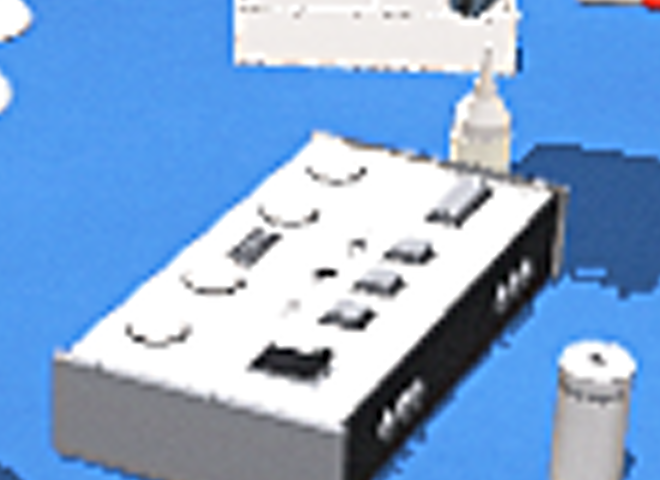

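All keys are up, the rocker at crop (290,358) is on, and the tester and the things around it have not moved.

```bash
python3 -c "
from cell import robot
print(robot.hand_in())"
```

```text
the job is handed in; nothing more can be done
None
```

The tester is switched on, the foil key and then the reset bar were each pressed fully down and came back up, and the job is handed in; the hand-in returned no verdict.

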